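# Stop the slide dryer with the stylus and hold its sprung lid at the vent mark

### The arm

A 6-joint arm with a two-finger parallel gripper is mounted at the origin on a cart in front of the work surface, level with it; the furniture and walls round the work are solid. World frame = base frame: x ahead of the robot, y to its left, z up, the work surface at z = 0. Lengths are in mm, angles in rad, forces in N, time in s.
With the tool pointing down it reaches from about 275 to 1000 mm from the base axis. Payload 8.4 kg.
Tool frame: the origin (TCP) lies at the very end of the fingers, on their centre line; the grasp point (between the pads) lies 19 mm behind it; z points along the fingers, y is the line along which they close (so a half turn about z gives the same grasp; the last joint's range is limited). The gripper opens to 85 mm and grips with 20 to 120 N. Pads are 22 mm wide; open, the fingers measure 114 mm over their backs; the gripper's body (76 mm by 85 mm) begins 54 mm behind the grasp point. The pads swing forward as they close: fully open they stand 13 mm farther back than shut.
Start: joints at [1.323, 0.353, 1.633, -0, 1.155, -0.002], TCP at [152.081, 606.217, 231.281] pointing down, gripper open.
Joint ranges: [-2.63, 2.63], [-0.92, 2.1], [0.06, 2.66], [-1.3, 4.44], [0, 2.69], [-3.02, 3.02]. Speed limits (rad/s): [2.22, 2.22, 2.79, 3.14, 3.14, 3.14].

### API

Orientations are given as [roll, pitch, yaw] about the fixed x, y, z axes, in that order (R = Rz(yaw) Ry(pitch) Rx(roll)).
In Python, from rig import sensors, grab_frame, camera_params, order gives the robot as it stands. The module is installed in compiled form; this text tells all that it offers.
- The arm moves only by the tool move_arm, never from a script. Its argument "motion" is a list of rows, each a list of 7 numbers: the turn, a rotation vector about the tool's x, y, z in rad, then the shift along the tool's x, y, z in m, then the finger opening in m, from 0 to 0.0854. A call has 1 to 8 rows; each row is the pose to reach, as a shift and turn from the pose commanded when the call began, along the tool's axes at that moment; what a row does not reach only later rows make up. A row lasts 1/8 s, in which the tool goes at most 62.5 mm and 10.7 degrees, less where a joint would pass 70% of its speed; a pose out of reach is approached as far as the arm can. A call with a gripper value outside its range is refused whole. The fingers move at their own pace and stop on an object; "grip_force" is the grip in N (left out, the last holds). Time passes only in rows, so rows that repeat a pose let the fingers close. It gives the time, the measured TCP pose, the force, the opening and the grip force at its end, in the units of the state.
- sensors.sense(): the state, without advancing time (a new reading comes with each control period).
- grab_frame(name): name is "scene" or "side" or "wrist"; returns (picture, depth): 400x640x3 uint8, red, green, blue; 400x640 float32, mm along the optical axis (not along the pixel's ray), 0 where there is no reading.
- camera_params(name): a dict with "camera_matrix" (3x3 intrinsics, pixels), "world_from_camera" (4x4, takes a point from camera to world coordinates). Camera axes: x right, y down, z forward; pixel columns grow to the right and rows downward; lengths in mm; the calibration is good to about 2 mm. The wrist camera is an equidistant fisheye: a pixel r from the principal point sees the ray r / f radians off the axis. A picture is of the moment at which its call begins: read the wrist's pose just before it. camera_params takes no time and is no camera call; for the wrist camera it gives the pose at the moment of the call.
- order.sign_off(): hands the job in; it is judged then, once.
The state is a dict: "clock": time; "qpos": joint angles; "qvel": joint speeds; "joint_efforts": joint torques, N m; "eef_pos": TCP position; "tcp_rot": TCP orientation; "contact_force": force on the tool from outside, world axes, zero at the start; "wrist_torque": the same for the moment, N m; "opening": opening from 0.0 (shut) to 1.0 (fully open); "grasp_force": force on a finger pad.
Only numpy, scipy, OpenCV 4.12 (cv2) and the standard library are available. Lean on these libraries where they do the work, as an engineer would, in place of code of your own. Each camera call takes 0.05 s, during which the arm holds its last target. There are 200 camera calls.

### The job

With the lid still shut, stop the slide dryer's fan by pushing the small recessed button all the way down with the stylus, then stand the stylus back in its holder block. After that lift the dryer's spring-loaded lid by its front knob until the lid's pointer pin is level with the index rider on the side quadrant, and hold it there: finish while still holding the lid at the mark. Leave the rider and the other things on the bench where they are.

Things in the scene. Friction and masses are not known exactly. Their poses are not given: they have to be found in the camera images.
- dryer: Slide dryer: white box fixed to the bench, 160 (x) x 210 (y) x 78 mm high, plus lid (top at 92 mm). Origin: footprint centre on the bench; its -x side is the front, facing the robot within 0.3 rad; +y its left. Grey deck 60 mm wide with the button on its right (-y); the lid covers the rest. A quadrant rail (6 mm steel, radius 120 mm about the hinge) stands at y = +101 mm, up to 195 mm high.
- lid (a joint): Opening angle of the lid in rad: 0 shut, grows as the front rises, stop at 1.2. A spring always pulls it shut (about 0.3 N m at 0, rising 0.5 N m per rad, plus the 0.2 kg lid's weight: roughly 3 to 5 N at the knob); let go, it snaps shut.
- lid_hinge (a point): Point on the lid's hinge axis at the rear of the dryer, 70 mm behind the dryer's centre, 85 mm above the bench, in line (across) with the knob. The hinge axis runs along the dryer's y.
- lid_knob (a point): Centre of the black lid knob: cylinder lying along the dryer's y, 26 mm diameter, 18 mm long, 28 mm in front of the middle of the lid's front edge on a 10 mm wide neck; 178 mm from the hinge axis, 85 mm above the bench when shut. Free space below and beside; its flat ends can be gripped from above and turn between the fingers as the lid swings. Its x axis points along the lid to the hinge.
- lid_pointer (a point): End of the lid's pointer pin, a 5 mm steel pin on the lid's left edge, 120 mm from the hinge axis.
- index (a joint): Angle in rad at which the index rider is set on the quadrant, counted as the lid's angle is: the lid is at the mark when its angle equals this one. 0.5 to 0.85; held by friction; not to be moved.
- index_mark (a point): Tip of the index rider's pointer blade, 120 mm from the hinge axis on the left side of the lid. The rider is a dark steel block 20 x 12 x 11 mm with a small round thumb stud, clamped on the quadrant rail. Its x axis points to the hinge axis.
- button (a joint): Travel of the button in m: 0 up, 0.004 all the way down (counts as pushed from 0.003). A spring returns it: 1.2 N to start, 3.6 N at the bottom.
- button_top (a point): Centre of the button's top: steel, 10 mm diameter, in a 14 mm round bore in the grey deck, 6 mm below the deck's surface (deck at 78 mm, button top at 72 mm above the bench, 35 mm in front of the dryer's centre and 75 mm to its right). Pressed straight down.
- holder: Stylus holder: grey square block 50 x 50 x 42 mm on a 60 x 60 x 6 mm black foot, fixed to the bench, to the right or to the left of the dryer. Origin: centre of the underside. One upright hole in the middle of the top, 10 mm diameter, 35 mm deep, with a 2 mm chamfer.
- holder_mouth (a point): Centre of the hole's mouth, 42 mm above the bench.
- holder_seat (a point): Centre of the hole's floor, 7 mm above the bench; the stylus tip stands here at the start.
- stylus: The stylus: a small driver with a yellow handle, 106 mm long, 20 g, standing tip down in the holder with some play. Its y axis runs from the tip to the handle end (up). The upper 58 mm is the handle, 9 mm across; the lower 50 mm is a 6 mm round shaft with a blunt end. Origin: 4 mm beside its axis, half way along.
- stylus_tip (a point): Centre of the blunt lower end of the stylus.
- stylus_grip (a point): Point on the stylus axis in the middle of the handle, 81 mm above the tip, 25 mm below the upper end: a good place to grip.
- oil_bottle: Bystander: small dropper bottle, 28 x 28 x 74 mm, on the other side of the dryer from the holder. Origin: centre of the underside.
- beaker: Bystander: small clear beaker, 45 mm wide, 57 mm high, behind and to the right. Origin: centre of the underside.
- note_block: Bystander: block of note paper, 52 x 68 x 15 mm, behind and to the left. Origin: centre of the underside.
Mind the look-alikes: they are no part of the job. What is shaped like the holder but purple is not meant.

How it is judged (in metres and radians):
On the way, in this order (a step that is already met when the one before it is completed fails the run):
1. the button is pushed all the way down with the stylus while the lid is shut (value of joint button above 0.003 m and contact force between stylus and button above 0.5 N and value of joint lid below 0.06 rad), for 0.1 s.
2. the stylus stands in its holder again, let go, the lid still shut (distance between stylus_tip and holder_seat below 0.012 m and angle between stylus's own y axis and vertical below 0.2 rad and contact force between the fingers and stylus below 0.05 N and value of joint lid below 0.06 rad), for 0.1 s.
3. the lid is held at the mark (angle between the x axis of lid_knob and the x axis of index_mark, either way round below 0.06 rad and contact force between the fingers and lid above 1 N), for 0.3 s.
At the end, for the whole second after the job is handed in: The fingers hold the lid still with its angle within 0.06 rad (7 mm at the pointer) of the index rider's; the stylus stands in its holder (tip within 12 mm of the hole's floor, less than 0.2 rad off upright); the button has sprung back up (all of step 3 and velocity of joint lid between -0.05 and 0.05 rad/s and value of joint button below 0.001 m and distance between stylus_tip and holder_seat below 0.012 m and angle between stylus's own y axis and vertical below 0.2 rad); the arm keeps its last pose, push and grip.
It fails at once if the index rider is shifted on the quadrant (distance of index_mark from where it was at the start of the episode above 0.006 m).
It fails at once if a bystander is pushed away (distance of any of oil_bottle, beaker, note_block from where it was at the start of the episode above 0.03 m).
It also fails if it takes over 72 s, if anything falls off the work surface, if the arm or the gripper's body presses on something with over 40 N, if the wrist force passes 120 N, or if a joint passes its speed limit or range.

## Working session

There is one attempt and no reset: what is moved stays moved. The work goes in short steps, Python scripts to look and compute and a tool call to move; the robot and the scene stay as the last step left them, time stands still between calls to the robot, and variables do not carry over. Pictures are saved under pics/ and viewed, at most 10 in all, crops included, and the job is handed in when it is done.

Besides the shell and the picture viewer there is one more tool, called after "Request:" as name(argument=value, ...), one argument or row to a line, values as JSON. move_arm: Moves the arm, as the interface text tells. Its arguments: {"type":"object","properties":{"motion":{"type":"array","items":{"type":"array","items":{"type":"number"}}},"grip_force":{"type":"number"}},"required":["motion"]}

```bash
mkdir -p pics
cat > h.py <<'E'
import numpy as np, cv2
from rig import sensors, grab_frame, camera_params, order
def save(name,fn):
    im,d=grab_frame(name); cv2.imwrite('pics/'+fn+'.png',im[:,:,::-1]); np.savez('pics/'+fn+'.npz',im=im,d=d,K=camera_params(name)['camera_matrix'],T=camera_params(name)['world_from_camera'])
def pt(fn,u,v,z=None):
    f=np.load('pics/'+fn+'.npz');K,T,d=f['K'],f['T'],f['d']
    r=np.linalg.inv(K)@[u,v,1]
    if z is None: p=r*np.median(d[int(v)-1:int(v)+2,int(u)-1:int(u)+2]); return (T@np.r_[p,1])[:3]
    w=T[:3,:3]@r; return T[:3,3]+w*(z-T[2,3])/w[2]
E
python3 - <<'E'
from h import *
save('scene','s0');save('side','d0')
print(sensors.sense())
for n in('scene','side'):print(camera_params(n))
E
```

```text
{'clock': 0.1, 'qpos': array([ 1.32258683e+00,  3.53559756e-01,  1.63404340e+00,  1.52034054e-05,
        1.15519895e+00, -2.42605446e-03]), 'qvel': array([-0.00031891,  0.00148837, -0.00081911,  0.00035276,  0.00160248,
        0.00261754]), 'joint_efforts': array([ 1.51064574e-03, -6.06360626e+01, -3.42820036e+01,  2.67054420e-04,
        3.78480079e-03,  4.52019393e-06]), 'eef_pos': array([151.98163383, 605.81071733, 230.65570544]), 'tcp_rot': array([-3.14038324e+00, -1.68359355e-05,  2.89580305e+00]), 'contact_force': array([ 0.22557152,  0.56100586, -0.42919113]), 'wrist_torque': array([-0.00899596,  0.02714577,  0.04163361]), 'grasp_force': 0.0, 'opening': 1.0009243687495641}
{'camera_matrix': array([[446.73770776,   0.        , 322.28117851],
       [  0.        , 446.73770776, 198.49313055],
       [  0.        ,   0.        ,   1.        ]]), 'world_from_camera': array([[ 8.89476639e-01, -1.92798357e-01,  4.14318840e-01,
        -5.88501074e+01],
       [-4.56958946e-01, -3.84083614e-01,  8.02289411e-01,
        -1.14031878e+03],
       [ 4.45299680e-03, -9.02944390e-01, -4.29734336e-01,
         6.92651132e+02],
       [ 0.00000000e+00,  0.00000000e+00,  0.00000000e+00,
         1.00000000e+00]])}
{'camera_matrix': array([[469.11352934,   0.        , 321.69884731],
       [  0.        , 469.11352934, 196.40004104],
       [  0.        ,   0.        ,   1.        ]]), 'world_from_camera': array([[-9.42928819e-01, -1.15274986e-01,  3.12405059e-01,
         5.67506200e+01],
       [-3.32042113e-01,  3.96386058e-01, -8.55935820e-01,
         1.27271859e+03],
       [-2.51650199e-02, -9.10818187e-01, -4.12039988e-01,
         6.90799672e+02],
       [ 0.00000000e+00,  0.00000000e+00,  0.00000000e+00,
         1.00000000e+00]])}
```

View pics/s0.png

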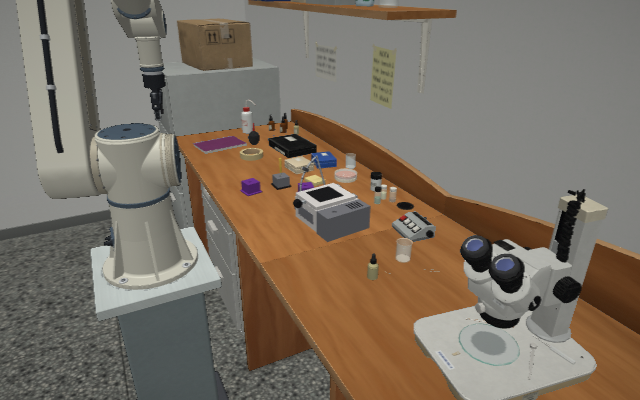

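View pics/d0.png

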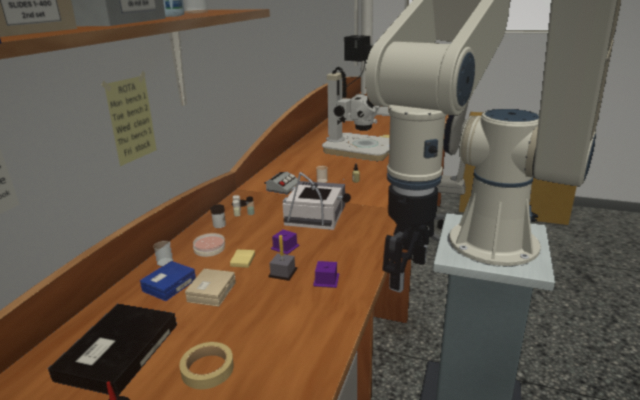

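The dryer is in the middle of the bench: scene (330,208), side (314,205). The grey holder is at side (283,266) with purple look-alikes next to it. I'll enlarge that area.

Run:
```python
from h import *
a=cv2.imread('pics/s0.png')[140:250,240:400]; b=cv2.imread('pics/d0.png')[160:290,230:390]
cv2.imwrite('pics/s0c.png',cv2.resize(a,None,fx=5,fy=5,interpolation=2)[:550]);cv2.imwrite('pics/d0c.png',cv2.resize(b,None,fx=4.6,fy=4.6,interpolation=2))
```

```text
(no output)
```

View pics/s0c.png

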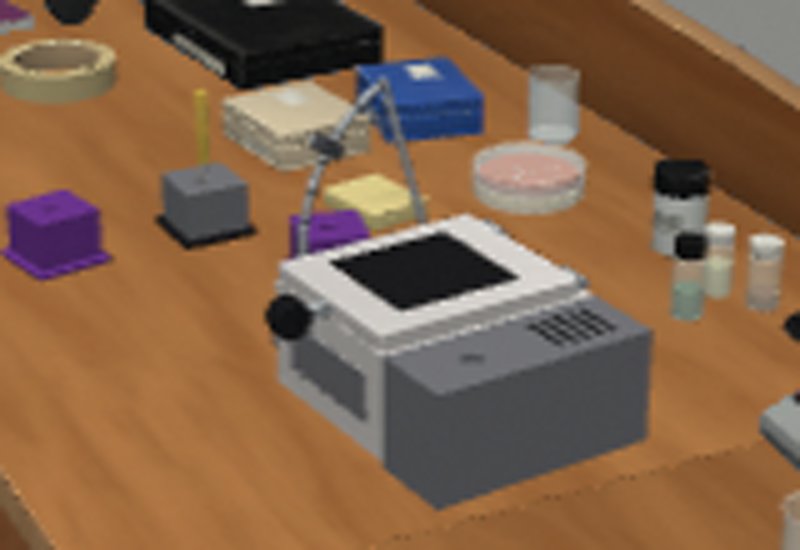

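View pics/d0c.png

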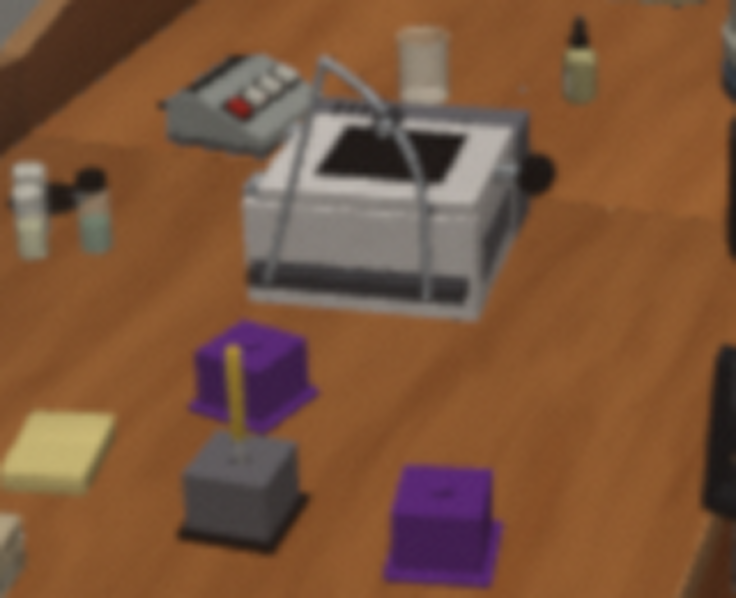

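Run:
```python
from h import *
S=lambda U,V,z:print('s',U,V,pt('s0',240+(U+.5)/5-.5,140+(V+.5)/5-.5,z).round(1), pt('s0',240+(U+.5)/5-.5,140+(V+.5)/5-.5).round(1))
D=lambda U,V,z:print('d',U,V,pt('d0',230+(U+.5)/4.6-.5,160+(V+.5)/4.6-.5,z).round(1),pt('d0',230+(U+.5)/4.6-.5,160+(V+.5)/4.6-.5).round(1))
print('stylus top');S(201,92,113);D(233,348,113)
print('mouth');S(205,180,42);D(240,460,42)
print('knob');S(290,317,85);D(537,173,85)
print('button');S(473,358,78)
print('deck corners');S(440,395,78);S(651,332,78);S(386,362,78)
print('lid corners');S(384,345,92);S(283,268,92);S(467,215,92);S(590,285,92)
D(475,205,92);D(250,190,92)
D(478,318,0);D(250,298,0)
print('rider');S(326,146,150);D(386,122,150)
def ray(f,u,v):
    q=np.load('pics/'+f+'.npz');w=q['T'][:3,:3]@np.linalg.inv(q['K'])@[u,v,1];return q['T'][:3,3],w/np.linalg.norm(w)
def tri(a,b):
    (p,u),(q,v)=ray('s0',240+(a[0]+.5)/5-.5,140+(a[1]+.5)/5-.5),ray('d0',230+(b[0]+.5)/4.6-.5,160+(b[1]+.5)/4.6-.5)
    st=np.linalg.lstsq(np.c_[u,-v],q-p,rcond=None)[0];A,B=p+u*st[0],q+v*st[1];print('tri',((A+B)/2).round(1),(A-B).round(1))
tri((326,146),(386,122));tri((201,92),(233,348));tri((290,317),(537,173));tri((383,82),(325,62))
```

```text
stylus top
s 201 92 [519.  325.1 113. ] [627.  599.1   4.6]
d 233 348 [516.5 327.6 113. ] [518.4 323.8 110.7]
mouth
s 205 180 [519.5 325.1  42. ] [521.1 329.1  40.2]
d 240 460 [516.1 329.6  42. ] [518.  325.6  39.3]
knob
s 290 317 [443.8  -0.5  85. ] [439.  -11.5  90.9]
d 537 173 [440.2  -1.4  85. ] [438.    6.   88.5]
button
s 473 358 [525.1 -88.4  78. ] [528.3 -82.8  74.7]
deck corners
s 440 395 [ 485.1 -121.5   78. ] [ 487.  -117.9   75.8]
s 651 332 [ 640.5 -106.9   78. ] [ 640.3 -107.3   78.2]
s 386 362 [475.8 -69.6  78. ] [479.5 -62.1  73.7]
lid corners
s 384 345 [472.5 -73.5  92. ] [479.3 -59.8  84.3]
s 283 268 [463.6  53.7  92. ] [466.   59.2  89.2]
s 467 215 [609.8  76.1  92. ] [ 7.128e+02  2.634e+02 -5.000e-01]
s 590 285 [626.3 -56.6  92. ] [640.9 -33.5  79.2]
d 475 205 [460.   72.6  92. ] [464.   60.6  86. ]
d 250 190 [610.3  92.5  92. ] [622.   67.7  79.4]
d 478 318 [464.6  56.7   0. ] [462.7  62.3   3.2]
d 250 298 [624.1  74.3  -0. ] [625.   72.6  -1. ]
rider
s 326 146 [516.7 100.4 150. ] [508.5  82.6 157.8]
d 386 122 [514.3  86.9 150. ] [509.6  99.1 155.6]
tri [512.6  92.5 153. ] [ 0.9 -0.   0.9]
tri [518.3 325.3 112.3] [ 1.4 -0.1  1.3]
tri [441.7  -2.6  85.3] [ 2.3 -0.1  1.7]
tri [553.4  91.9 190.1] [ 1.9 -0.1  2.1]
```

```bash
cat >> h.py <<'E'
from scipy.spatial.transform import Rotation as Ro
def go(p,yaw=None,rpy=None,show=True):
    """tool-axis rotvec and shift (m) to reach TCP p (mm) from the present pose"""
    s=sensors.sense();R=Ro.from_euler('xyz',s['tcp_rot'])
    if rpy is None: rpy=[np.pi,0,s['tcp_rot'][2] if yaw is None else yaw]
    T=Ro.from_euler('xyz',rpy)
    print('turn',(R.inv()*T).as_rotvec().round(4),'shift',(R.inv().apply(np.array(p)-s['eef_pos'])/1000).round(4),'t',round(s['clock'],2),'pos',s['eef_pos'].round(1))
E
python3 -c "
from h import *
go([518,325.5,200],3.249)"
```

```text
turn [-1.200e-03 -2.000e-04 -3.532e-01] shift [-0.4232 -0.1828  0.0309] t 0.1 pos [152.  605.8 230.7]
```

Request:
move_arm(
  motion=[
    [0,0,-0.05,-0.053,-0.023,0.004,0.05],
    [0,0,-0.1,-0.106,-0.046,0.008,0.05],
    [0,0,-0.15,-0.159,-0.069,0.012,0.05],
    [0,0,-0.2,-0.212,-0.092,0.016,0.05],
    [0,0,-0.25,-0.265,-0.115,0.02,0.05],
    [0,0,-0.3,-0.318,-0.138,0.024,0.05],
    [-0.001,0,-0.353,-0.371,-0.161,0.028,0.05],
    [-0.001,0,-0.353,-0.423,-0.183,0.031,0.05],
  ],
  grip_force=40,
)

```text
clock: 1.1
eef_pos: [519.0, 324.3, 199.9]
tcp_rot: [3.141, -0.0, -3.034]
contact_force: [-0.2, 0.4, 0.5]
opening: 0.586
grasp_force: 0.0
```

```bash
python3 -c "
from h import *
save('wrist','w1');go([518,325.5,69],3.249);print(camera_params('wrist'))
cv2.imwrite('pics/w1.png',cv2.resize(cv2.imread('pics/w1.png'),(800,500)))"
```

```text
turn [-0.0014  0.0025 -0.0017] shift [0.0056 0.0058 0.1306] t 1.15 pos [523.8 320.5 199.6]
{'camera_matrix': array([[309.70691629,   0.        , 324.3840524 ],
       [  0.        , 309.70691629, 197.68139306],
       [  0.        ,   0.        ,   1.        ]]), 'world_from_camera': array([[-1.05577711e-01,  9.44036517e-01,  3.12487442e-01,
         4.43249792e+02],
       [ 9.94409739e-01,  1.00740567e-01,  3.16324062e-02,
         3.11211772e+02],
       [-1.61801561e-03,  3.14080233e-01, -9.49395065e-01,
         3.41670049e+02],
       [ 0.00000000e+00,  0.00000000e+00,  0.00000000e+00,
         1.00000000e+00]])}
```

View pics/w1.png

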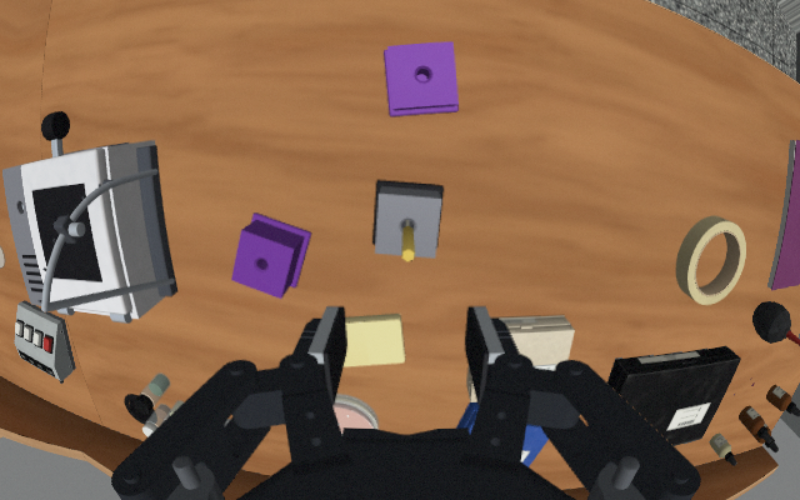

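The wrist view shows the stylus handle end at (408,256) and the grey holder's hole at (407,225), with the fingers bracketing the handle's line. The purple blocks are clear of the fingers. Next I'll settle the arm and take a fisheye check.

Request:
move_arm(
  motion=[
    [0,0,0,0,0,0.03,0.05],
    [0,0,0,0,0,0.03,0.05],
    [0,0,0,0,0,0.03,0.05],
  ],
)

```text
clock: 1.52
eef_pos: [517.7, 326.2, 170.8]
tcp_rot: [3.141, 0.0, -3.034]
contact_force: [0.4, 0.1, 0.4]
opening: 0.583
grasp_force: 0.0
```

```bash
cat >> h.py <<'E'
def wpt(fn,u,v,z):
    f=np.load('pics/'+fn+'.npz');K,T=f['K'],f['T']
    a=np.array([(u-K[0,2])/K[0,0],(v-K[1,2])/K[1,1]]);r=np.hypot(*a)
    w=T[:3,:3]@np.r_[a/r*np.sin(r),np.cos(r)];return T[:3,3]+w*(z-T[2,3])/w[2]
E
python3 -c "
from h import *
save('wrist','w2');go([518,325.5,69],3.249)
cv2.imwrite('pics/w2.png',cv2.resize(cv2.imread('pics/w2.png')[120:270,240:440],(800,600)))"
```

```text
turn [0.0014 0.001  0.0005] shift [ 0.0002 -0.0011  0.1022] t 1.57 pos [517.9 326.4 171.2]
```

View pics/w2.png

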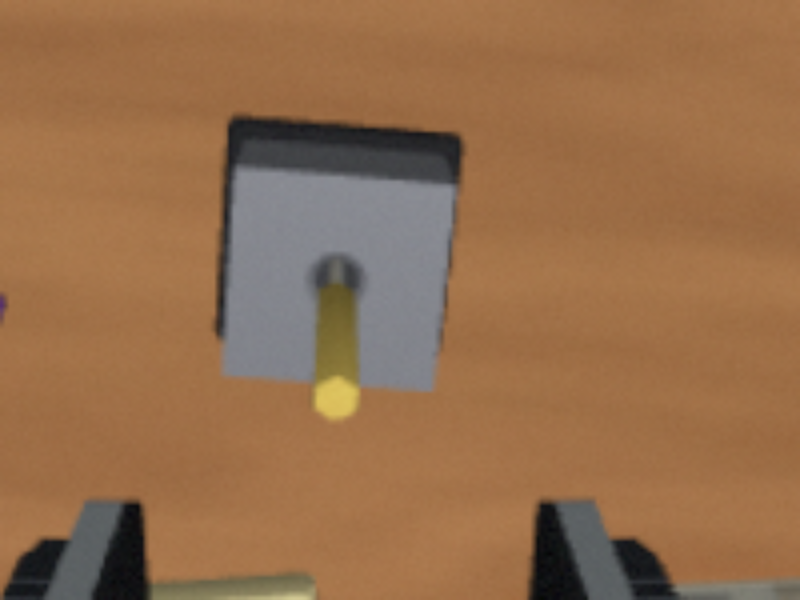

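In the crop the handle end is at (336,398) and the hole at (338,274), with the stylus leaning only slightly.

```bash
python3 -c "
from h import *
w=lambda U,V,z:wpt('w2',240+(U+.5)/4-.5,120+(V+.5)/4-.5,z)
print(w(336,398,112.5),w(338,274,42))
c=[w(*q,42) for q in((235,165),(457,183),(437,388),(223,373))];print(np.round(c,1),np.mean(c,0))"
```

```text
[519.10303584 325.14724455 112.5       ] [517.2850458  325.33072583  42.        ]
[[494.5 299.7  42. ]
 [493.2 349.6  42. ]
 [542.6 351.6  42. ]
 [544.3 301.   42. ]] [518.6492277  325.48218288  42.        ]
```

Request:
move_arm(
  motion=[
    [0,0,0,0,-0.001,0.035,0.05],
    [0,0,0,0,-0.001,0.07,0.05],
    [0,0,0,0,-0.001,0.095,0.05],
    [0,0,0,0,-0.001,0.102,0.05],
    [0,0,0,0,-0.001,0.102,0.05],
    [0,0,0,0,-0.001,0.102,0.0],
    [0,0,0,0,-0.001,0.102,0.0],
    [0,0,0,0,-0.001,0.102,0.0],
  ],
  grip_force=40,
)

```text
clock: 2.58
eef_pos: [518.5, 325.3, 69.2]
tcp_rot: [3.14, 0.002, -3.034]
contact_force: [0.8, -0.2, 4.7]
opening: 0.095
grasp_force: 39.0
```

Request:
move_arm(
  motion=[
    [0,0,0,0,0,0,0],
    [0,0,0,0,0,0,0],
  ],
)

```text
clock: 2.82
eef_pos: [518.6, 325.3, 69.2]
tcp_rot: [3.14, 0.002, -3.034]
contact_force: [-0.7, 0.5, 6.1]
opening: 0.096
grasp_force: 39.1
```

Request:
move_arm(
  motion=[
    [0,0,0,0,0,-0.02,0],
    [0,0,0,0,0,-0.05,0],
    [0,0,0,0,0,-0.095,0],
    [0,0,0,0,0,-0.145,0],
    [0,0,0,0,0,-0.19,0],
    [0,0,0,0,0,-0.22,0],
    [0,0,0,0,0,-0.22,0],
    [0,0,0,0,0,-0.22,0],
  ],
)

```text
clock: 3.82
eef_pos: [517.4, 324.4, 288.0]
tcp_rot: [3.141, -0.0, -3.034]
contact_force: [0.1, -0.2, -0.8]
opening: 0.093
grasp_force: 38.9
```

```bash
python3 -c "
from h import *
save('scene','s3');save('side','d3');save('wrist','w3');go([526,-88,290],3.249)
s=sensors.sense();print(s['contact_force'],s['opening'],s['tcp_rot'])
P=s['eef_pos']
def pr(f,p):
    q=np.load('pics/'+f+'.npz');c=np.linalg.inv(q['T'])@np.r_[p,1];x=q['K']@c[:3];return x[:2]/x[2]
ims=[]
for f in('s3','d3'):
    u,v=pr(f,P+[0,0,-30]).astype(int);print(f,u,v)
    im=cv2.imread('pics/'+f+'.png')[v-30:v+30,u-20:u+20];ims.append(cv2.resize(im,(400,600),interpolation=2))
cv2.imwrite('pics/c3.png',np.hstack(ims))"
```

```text
turn [-0.     -0.0019 -0.0002] shift [ 0.0355 -0.4109 -0.0029] t 3.98 pos [517.3 324.3 287. ]
[ 0.43338897 -0.18620838 -0.50440972] 0.09409285692424203 [-3.14156634e+00 -1.90056412e-03 -3.03441864e+00]
s3 277 120
d3 276 182
```

View pics/c3.png

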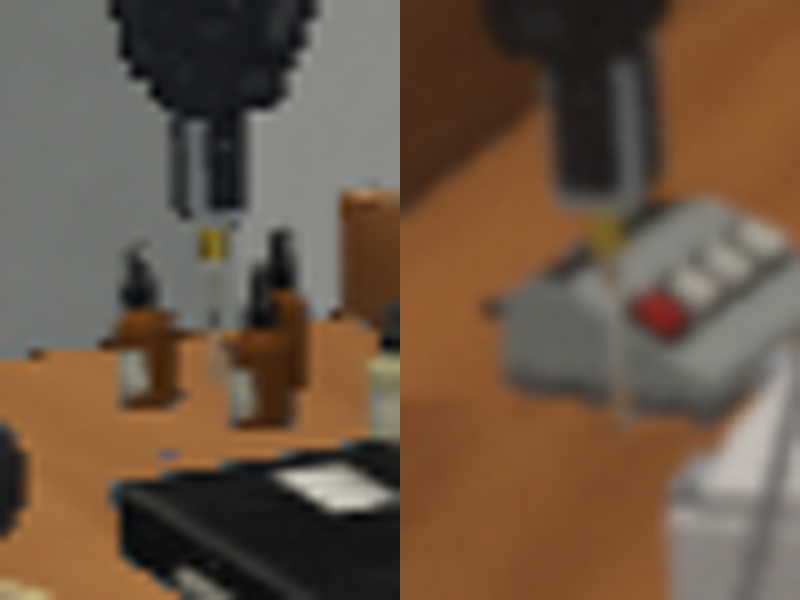

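The held stylus hangs nearly straight. Its tip is at about (215,380) in the left (scene) panel and (222,425) in the right (side) panel.

```bash
cat >> h.py <<'E'
def tri(fa,a,fb,b):
    o=[]
    for f,(u,v) in((fa,a),(fb,b)):
        q=np.load('pics/'+f+'.npz');w=q['T'][:3,:3]@np.linalg.inv(q['K'])@[u,v,1];o.append((q['T'][:3,3],w/np.linalg.norm(w)))
    (p,u),(q,v)=o;st=np.linalg.lstsq(np.c_[u,-v],q-p,rcond=None)[0];A,B=p+u*st[0],q+v*st[1];return (A+B)/2,A-B
E
python3 -c "
from h import *
for a,b in(((215,380),(222,425)),((213,258),(209,250))):
    print(*[x.round(1) for x in tri('s3',(257+a[0]/10-.45,90+a[1]/10-.45),'d3',(256+b[0]/10-.45,152+b[1]/10-.45))])"
```

```text
[516.6 327.1 228.5] [ 1.8 -0.1  2. ]
[517.3 325.7 273.7] [ 1.5 -0.1  1.8]
```

Request:
move_arm(
  motion=[
    [0,0,0,0.002,-0.03,0,0],
    [0,0,0,0.008,-0.09,0,0],
    [0,0,0,0.013,-0.15,0,0],
    [0,0,0,0.018,-0.21,0,0],
    [0,0,0,0.023,-0.27,0,0],
    [0,0,0,0.028,-0.33,0,0],
    [0,0,0,0.033,-0.38,0,0],
    [0,0,0,0.035,-0.411,0,0],
  ],
)

```text
clock: 4.97
eef_pos: [526.4, -89.9, 287.0]
tcp_rot: [3.14, -0.001, -3.036]
contact_force: [-0.4, 0.1, 0.1]
opening: 0.093
grasp_force: 39.0
```

Request:
move_arm(
  motion=[
    [0,0,0,0,0,0.03,0],
    [0,0,0,0,0,0.07,0],
    [0,0,0,0,0,0.09,0],
    [0,0,0,0,0,0.09,0],
    [0,0,0,0,0,0.09,0],
  ],
)

```text
clock: 5.6
eef_pos: [527.5, -87.6, 198.3]
tcp_rot: [3.141, 0.0, -3.034]
contact_force: [0.4, 0.3, 0.6]
opening: 0.091
grasp_force: 39.1
```

```bash
python3 -c "
from h import *
save('wrist','w4');s=sensors.sense();print(s['eef_pos'],s['contact_force'],s['clock'])
cv2.imwrite('pics/w4.png',cv2.resize(cv2.imread('pics/w4.png')[110:310,200:460],(780,600)))"
```

```text
[527.71416767 -87.64040855 198.71506197] [0.27892471 0.04857586 0.99786343] 5.65
```

View pics/w4.png

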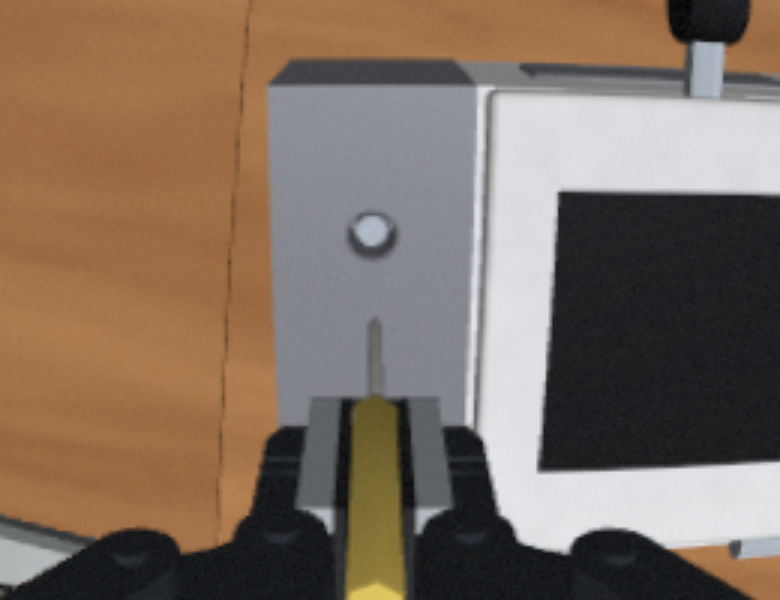

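The wrist view shows the bore at (372,235), the button at (371,231) and the stylus tip at (375,320).

```bash
python3 -c "
from h import *
w=lambda U,V,z:wpt('w4',200+(U+.5)/3-.5,110+(V+.5)/3-.5,z).round(1)
print(w(372,235,78),w(371,231,72),'tip',w(375,320,136),w(375,320,139))
print('deck',w(269,86,78),w(474,86,78),'lid',w(491,92,92),'knob',w(709,5,98),'neck',w(706,97,85))
print((np.load('pics/w4.npz')['d'][110+79-1:110+79+1,200+123:200+126]))
go([527,-88,130],3.249)"
```

```text
[524.6 -89.5  78. ] [525.1 -89.8  72. ] tip [528.3 -88.3 136. ] [527.1 -88.4 139. ]
deck [ 483.6 -123.4   78. ] [477.4 -65.4  78. ] lid [476.9 -62.3  92. ] knob [444.2  -6.8  98. ] neck [470.5   1.6  85. ]
[[280.14264 280.34024 280.26645]
 [279.46976 280.0448  280.1959 ]]
turn [ 0.0006  0.0013 -0.0001] shift [ 0.0008 -0.0003  0.0687] t 5.65 pos [527.7 -87.6 198.7]
```

Request:
move_arm(
  motion=[
    [0,0,0,0.003,-0.001,0.02,0],
    [0,0,0,0.003,-0.001,0.045,0],
    [0,0,0,0.003,-0.001,0.05,0],
    [0,0,0,0.003,-0.001,0.05,0],
    [0,0,0,0.003,-0.001,0.05,0],
  ],
)

```text
clock: 6.28
eef_pos: [525.1, -89.0, 149.0]
tcp_rot: [3.141, 0.002, -3.034]
contact_force: [0.0, 0.5, -0.4]
opening: 0.092
grasp_force: 39.1
```

```bash
python3 -c "
from h import *
save('wrist','w5');s=sensors.sense();print(s['eef_pos'],s['contact_force'],s['clock'])
cv2.imwrite('pics/w5.png',cv2.resize(cv2.imread('pics/w5.png')[150:250,260:390],(780,600)))"
```

```text
[524.9833623  -88.96744273 148.95111162] [-0.50107427 -1.10456047 -0.54919237] 6.325
```

View pics/w5.png

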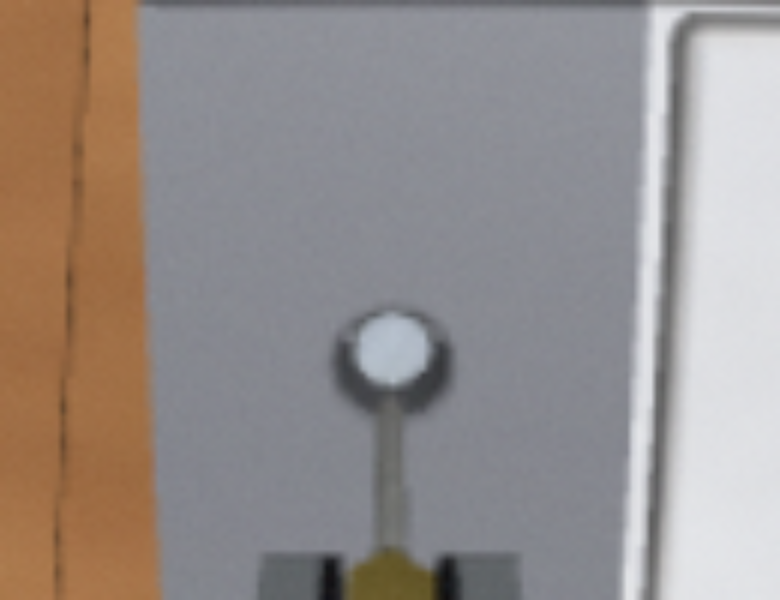

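The tip, at about (390,398), is over the bore centred at (392,360).

```bash
python3 -c "
from h import *
w=lambda U,V,z:wpt('w5',260+(U+.5)/6-.5,150+(V+.5)/6-.5,z).round(1)
print(w(392,361,78),w(391,350,72),'tip',w(390,396,87),w(390,396,90))"
```

```text
[523.7 -89.6  78. ] [524.4 -89.7  72. ] tip [524.7 -89.8  87. ] [523.6 -89.9  90. ]
```

Request:
move_arm(
  motion=[
    [0,0,0,0,0,0.008,0],
    [0,0,0,0,0,0.014,0],
    [0,0,0,0,0,0.017,0],
    [0,0,0,0,0,0.019,0],
    [0,0,0,0,0,0.02,0],
    [0,0,0,0,0,0.02,0],
  ],
)

```text
clock: 7.08
eef_pos: [525.2, -88.9, 129.5]
tcp_rot: [3.141, 0.002, -3.034]
contact_force: [-2.9, 1.5, 18.0]
opening: 0.092
grasp_force: 40.9
```

Request:
move_arm(
  motion=[
    [0,0,0,0,0,0,0],
    [0,0,0,0,0,0,0],
    [0,0,0,0,0,-0.01,0],
    [0,0,0,0,0,-0.04,0],
    [0,0,0,0,0,-0.09,0],
    [0,0,0,0,0,-0.14,0],
    [0,0,0,0,0,-0.162,0],
    [0,0,0,0,0,-0.162,0],
  ],
)

```text
clock: 8.07
eef_pos: [525.1, -89.2, 291.5]
tcp_rot: [3.142, 0.003, -3.034]
contact_force: [-0.5, -0.8, -1.3]
opening: 0.095
grasp_force: 39.0
```

```bash
python3 -c "
from h import *
go([518.4,323.5,290],3.249)"
```

```text
turn [ 0.0001  0.0034 -0.0002] shift [-0.0375  0.411   0.0017] t 8.07 pos [525.1 -89.2 291.5]
```

Request:
move_arm(
  motion=[
    [0,0,0,-0.003,0.03,0,0],
    [0,0,0,-0.008,0.09,0,0],
    [0,0,0,-0.013,0.15,0,0],
    [0,0,0,-0.018,0.21,0,0],
    [0,0,0,-0.024,0.27,0,0],
    [0,0,0,-0.03,0.33,0,0],
    [0,0.003,0,-0.035,0.385,0,0],
    [0,0.003,0,-0.0375,0.413,0,0],
  ],
)

```text
clock: 9.07
eef_pos: [516.2, 328.0, 288.0]
tcp_rot: [3.141, -0.006, -3.032]
contact_force: [-0.7, -0.3, 0.0]
opening: 0.091
grasp_force: 39.1
```

Request:
move_arm(
  motion=[
    [0,0,0,0,0,0.04,0],
    [0,0,0,0,0,0.1,0],
    [0,0,0,0,0,0.15,0],
    [0,0,0,0,0,0.17,0],
    [0,0,0,0,0,0.17,0],
    [0,0,0,0,0,0.17,0],
  ],
)

```text
clock: 9.82
eef_pos: [517.0, 325.8, 120.5]
tcp_rot: [3.141, -0.003, -3.034]
contact_force: [0.3, 0.3, 0.4]
opening: 0.093
grasp_force: 39.1
```

```bash
python3 -c "
from h import *
save('wrist','w6');s=sensors.sense();print(s['eef_pos'],s['contact_force'],s['clock'])
cv2.imwrite('pics/w6.png',cv2.resize(cv2.imread('pics/w6.png')[150:250,260:390],(780,600)))"
```

```text
[517.33386535 326.07344371 121.09037805] [ 0.05540145  0.42609155 -0.31790871] 9.875
```

View pics/w6.png

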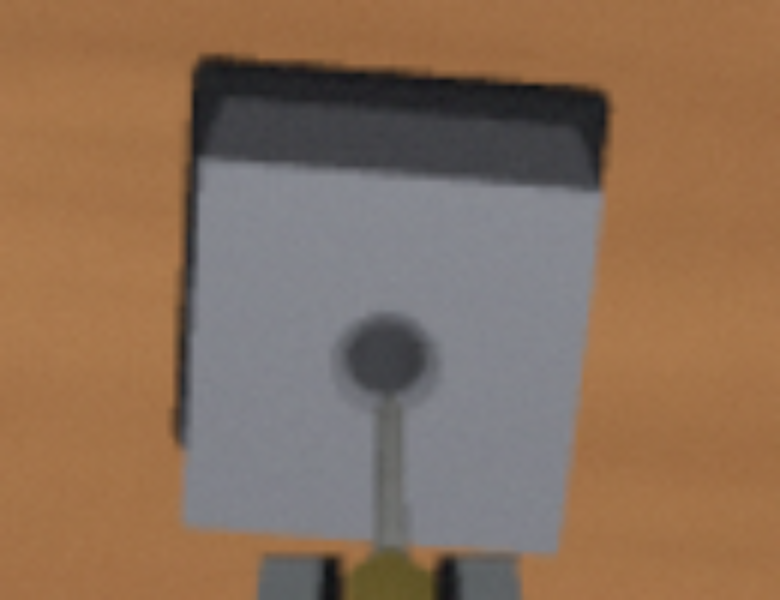

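The tip, at (390,396), is lined up in front of the hole at (387,360). That was the tenth picture, so from here I'll work from numbers alone.

```bash
python3 -c "
from h import *
w=lambda U,V,z:wpt('w6',260+(U+.5)/6-.5,150+(V+.5)/6-.5,z).round(1)
print(w(387,360,42),'tip',w(390,396,60),w(390,396,58))"
```

```text
[518.7 325.1  42. ] tip [516.5 325.2  60. ] [517.3 325.3  58. ]
```

Request:
move_arm(
  motion=[
    [0,0,0,-0.0015,0,0.01,0],
    [0,0,0,-0.0015,0,0.02,0],
    [0,0,0,-0.0015,0,0.028,0],
    [0,0,0,-0.0015,0,0.036,0],
    [0,0,0,-0.0015,0,0.044,0],
    [0,0,0,-0.0015,0,0.05,0],
    [0,0,0,-0.0015,0,0.05,0],
  ],
)

```text
clock: 10.75
eef_pos: [518.1, 325.9, 69.9]
tcp_rot: [3.141, -0.003, -3.034]
contact_force: [0.3, 0.3, 0.1]
opening: 0.096
grasp_force: 39.1
```

Request:
move_arm(
  motion=[
    [0,0,0,0,0,0,0.02],
    [0,0,0,0,0,0,0.04],
    [0,0,0,0,0,0,0.05],
    [0,0,0,0,0,0,0.05],
    [0,0,0,0,0,-0.03,0.05],
    [0,0,0,0,0,-0.075,0.05],
    [0,0,0,0,0,-0.13,0.05],
    [0,0,0,0,0,-0.13,0.05],
  ],
)

```text
clock: 11.75
eef_pos: [521.0, 327.4, 205.1]
tcp_rot: [3.137, 0.005, -3.034]
contact_force: [-0.0, -0.5, 0.1]
opening: 0.587
grasp_force: 0.0
```

```bash
python3 -c "
from h import *
save('scene','s7');save('side','d7')
for f,g in(('s0','s7'),('d0','d7')):
    o=[]
    for q in(f,g):
        im=np.load('pics/'+q+'.npz')['im'].astype(int);x0,y0=(270,150) if f=='s0' else (270,228)
        c=im[y0:y0+30,x0:x0+25];m=(c[...,0]-c[...,2]>70)&(c[...,1]-c[...,2]>45);v,u=np.nonzero(m);o.append((len(u),u.mean()+x0,v.mean()+y0,v.min()+y0) if len(u) else None)
    print(o)
go([443,-1.5,285],3.249)"
```

```text
[(231, np.float64(279.53679653679654), np.float64(163.00865800865802), np.int64(150)), (308, np.float64(278.8051948051948), np.float64(163.56493506493507), np.int64(150))]
[(34, np.float64(280.61764705882354), np.float64(244.44117647058823), np.int64(236)), (39, np.float64(281.0), np.float64(245.0), np.int64(236))]
turn [ 0.0014 -0.0019 -0.0002] shift [ 0.1104 -0.3173 -0.0846] t 11.85 pos [518.6 325.9 200.6]
```

Request:
move_arm(
  motion=[
    [0,0,0,0.008,-0.02,-0.04,0.05],
    [0,0,0,0.025,-0.07,-0.085,0.05],
    [0,0,0,0.042,-0.12,-0.085,0.05],
    [0,0,0,0.06,-0.175,-0.085,0.05],
    [0,0,0,0.08,-0.23,-0.085,0.05],
    [0,0,0,0.1,-0.285,-0.06,0.05],
    [0,0,0,0.111,-0.317,-0.035,0.05],
    [0,0,0,0.111,-0.317,-0.035,0.05],
  ],
  grip_force=60,
)

```text
clock: 12.85
eef_pos: [439.3, -3.0, 232.2]
tcp_rot: [3.14, -0.009, -3.038]
contact_force: [-0.6, 0.5, 1.2]
opening: 0.589
grasp_force: 0.0
```

Request:
move_arm(
  motion=[
    [0,0,0,0,0,0,0.05],
    [0,0,0,0,0,0,0.05],
  ],
)

```text
clock: 13.1
eef_pos: [442.8, -0.4, 235.5]
tcp_rot: [3.14, -0.002, -3.033]
contact_force: [0.2, 0.6, 0.5]
opening: 0.584
grasp_force: 0.0
```

```bash
cat >> h.py <<'E'
def cloud(fn,fish):
    f=np.load('pics/'+fn+'.npz');K,T,d=f['K'],f['T'],f['d'];v,u=np.mgrid[0:400,0:640];a=(u-K[0,2])/K[0,0];b=(v-K[1,2])/K[1,1]
    if fish: r=np.hypot(a,b)+1e-9;t=np.tan(np.minimum(r,1.4))/r;a,b=a*t,b*t
    P=np.stack([a*d,b*d,d],-1)@T[:3,:3].T+T[:3,3];P[d<=0]=np.nan;return P,f['im']
def dry(P,yaw=.106,C=(551.6,-11.3)):
    c,s=np.cos(yaw),np.sin(yaw);x,y=P[...,0]-C[0],P[...,1]-C[1];return np.stack([c*x+s*y,-s*x+c*y,P[...,2]],-1)
E
python3 -c "
from h import *
save('wrist','w8')
for f,k in(('w8',1),('s7',0),('d7',0),('s0',0),('d0',0)):
    P,im=cloud(f,k);Q=dry(P);fw,up=70-Q[...,0],Q[...,2]-85;r=np.hypot(fw,up);th=np.arctan2(up,fw);dark=im.max(-1)<95
    m=(abs(Q[...,1]-100)<16)&(r>98)&(r<142)&(th>.3)&(th<1.1)
    print(f,m.sum(),'all',np.histogram(th[m],np.arange(.4,.96,.04))[0],'dark',(m&dark).sum(),th[m&dark].round(2)[:12],r[m&dark].round(0)[:12], Q[...,1][m&dark].round(0)[:12])
    kn=dark&(np.hypot(Q[...,0]+108,Q[...,2]-85)<18)&(abs(Q[...,1]-21)<20);
    if kn.sum(): print(' knob',kn.sum(),Q[kn].mean(0),Q[kn].min(0),Q[kn].max(0))
go([442,-1.5,66],3.249)"
```

```text
w8 175 all [15 14 10  1 45 34  8  0  0  0  0  0  0] dark 52 [0.3  0.3  0.31 0.35 0.35 0.35 0.35 0.36 0.4  0.4  0.42 0.43] [120. 119. 119. 124. 123. 123. 122. 121. 122. 121. 122. 121.] [ 99.  99.  99.  98.  99.  98.  99.  99.  99.  99. 100. 100.]
 knob 466 [-110.61655739   20.04383467   94.25770139] [-120.60671285   11.42582016   83.99471335] [-96.94055371  28.81218312  98.86772656]
s7 83 all [ 3  3  2  3  7 11  6  2  3  3  2  3  5] dark 27 [1.06 0.9  0.89 0.63 0.64 0.66 0.61 0.62 0.64 0.65 0.66 0.59] [119. 117. 113. 130. 133. 125. 129. 123. 127. 123. 120. 131.] [101. 103. 104. 106.  97. 103. 105. 108.  99.  99.  98. 100.]
 knob 68 [-110.10849748   16.14544876   88.25166033] [-121.21372149    8.37172436   73.7890569 ] [-95.81434735  31.17232188  99.96467099]
d7 88 all [ 4  3  3  3  7 10  3  4  3  3  4  4  3] dark 31 [0.7  0.64 0.62 0.66 0.64 0.64 0.63 0.61 0.59 0.65 0.63 0.62] [118. 126. 127. 116. 117. 124. 127. 129. 130. 118. 119. 122.] [105. 102.  98. 101.  98. 105. 107. 105. 102. 107. 106. 105.]
 knob 66 [-109.0333083    28.01680244   86.10242568] [-120.77726894   12.38938952   71.
[... 226 characters left out ...]
. 118.] [ 98. 102.  98. 100. 103. 102. 100. 103. 100. 100.  99. 100.]
 knob 66 [-110.03265528   16.27823378   88.27383466] [-123.56373641    9.3557286    72.68075798] [-95.61702094  29.37122611  99.00223837]
d0 90 all [ 2  4  3  3  6 13  5  4  3  3  4  4  3] dark 33 [0.71 0.64 0.63 0.66 0.65 0.65 0.63 0.62 0.59 0.64 0.64 0.63] [120. 126. 131. 118. 122. 127. 128. 131. 129. 115. 122. 125.] [110. 102. 106. 105. 107. 112. 108. 110.  99. 102. 111. 113.]
 knob 65 [-108.86559747   27.70326101   86.01465344] [-121.03989291   15.70417308   70.50602899] [-92.84897077  35.8331053   96.72647458]
turn [ 0.001  -0.0022  0.0011] shift [ 0.0005 -0.0012  0.1696] t 13.15 pos [ 4.428e+02 -4.000e-01  2.356e+02]
```

Request:
move_arm(
  motion=[
    [0,0,0,0.001,-0.002,0.04,0.05],
    [0,0,0,0.001,-0.002,0.09,0.05],
    [0,0,0,0.001,-0.002,0.14,0.05],
    [0,0,0,0.001,-0.002,0.169,0.05],
    [0,0,0,0.001,-0.002,0.169,0.05],
    [0,0,0,0.001,-0.002,0.169,0.0],
    [0,0,0,0.001,-0.002,0.169,0.0],
    [0,0,0,0.001,-0.002,0.169,0.0],
  ],
  grip_force=60,
)

```text
clock: 14.15
eef_pos: [442.1, -1.9, 67.8]
tcp_rot: [3.139, 0.0, -3.036]
contact_force: [0.1, 11.8, 1.9]
opening: 0.202
grasp_force: 60.0
```

Request:
move_arm(
  motion=[
    [0,0,0,0,0,0,0],
    [0,0,0,0,0,0,0],
  ],
)

```text
clock: 14.4
eef_pos: [442.1, -2.0, 67.8]
tcp_rot: [3.139, 0.0, -3.036]
contact_force: [0.3, 10.3, 2.3]
opening: 0.201
grasp_force: 60.0
```

```bash
python3 -c "
from h import *
s=sensors.sense();print(s['eef_pos'],s['contact_force'],s['opening']*85.4)
p=s['eef_pos']
for t in np.linspace(.1,.62,6).round(3):
    h=178*(1-np.cos(t)); go(p+[h*.9944,h*.106,178*np.sin(t)],3.249)"
```

```text
[442.09440761  -1.96085393  67.78810724] [ 0.31906878 10.32841969  2.26933481] 17.191417082937914
turn [ 0.0025  0.0002 -0.0013] shift [-0.0009  0.     -0.0178] t 14.4 pos [442.1  -2.   67.8]
turn [ 0.0025  0.0002 -0.0013] shift [-0.0037  0.0001 -0.0361] t 14.4 pos [442.1  -2.   67.8]
turn [ 0.0025  0.0002 -0.0013] shift [-0.0084  0.0001 -0.054 ] t 14.4 pos [442.1  -2.   67.8]
turn [ 0.0025  0.0002 -0.0013] shift [-0.0149  0.0002 -0.0713] t 14.4 pos [442.1  -2.   67.8]
turn [ 0.0025  0.0002 -0.0013] shift [-0.0232  0.0002 -0.0878] t 14.4 pos [442.1  -2.   67.8]
turn [ 0.0025  0.0002 -0.0013] shift [-0.0332  0.0003 -0.1034] t 14.4 pos [442.1  -2.   67.8]
```

Request:
move_arm(
  motion=[
    [0,0,0,0,0.001,-0.007,0],
    [0,0,0,-0.001,0.001,-0.018,0],
    [0,0,0,-0.002,0.001,-0.027,0],
    [0,0,0,-0.004,0.001,-0.036,0],
    [0,0,0,-0.006,0.001,-0.045,0],
    [0,0,0,-0.008,0.001,-0.054,0],
    [0,0,0,-0.008,0.001,-0.054,0],
    [0,0,0,-0.008,0.001,-0.054,0],
  ],
)

```text
clock: 15.4
eef_pos: [450.6, -0.9, 121.7]
tcp_rot: [3.14, 0.002, -3.035]
contact_force: [4.9, 3.7, -6.6]
opening: 0.203
grasp_force: 59.0
```

Request:
move_arm(
  motion=[
    [0,0,0,-0.003,0,-0.009,0],
    [0,0,0,-0.0065,0,-0.018,0],
    [0,0,0,-0.011,0,-0.026,0],
    [0,0,0,-0.015,0,-0.034,0],
    [0,0,0,-0.02,0,-0.042,0],
    [0,0,0,-0.025,0,-0.049,0],
    [0,0,0,-0.025,0,-0.049,0],
    [0,0,0,-0.025,0,-0.049,0],
  ],
)

```text
clock: 16.4
eef_pos: [473.2, 1.5, 169.1]
tcp_rot: [3.14, -0.004, -3.035]
contact_force: [-2.9, 5.1, -3.9]
opening: 0.194
grasp_force: 59.3
```

```bash
python3 -c "
from h import *
save('scene','s9');save('side','d9');save('wrist','w9')
s=sensors.sense();p=s['eef_pos'];print(p,s['contact_force'],s['opening']*85.4,s['clock'])
dz=p[2]-67.8;print('theta by z',np.arcsin(dz/178))
for f,k in(('s9',0),('d9',0),('w9',1)):
    P,im=cloud(f,k);Q=dry(P);fw,up=70-Q[...,0],Q[...,2]-85
    white=(im.min(-1)>150)
    m=white&(Q[...,1]>-40)&(Q[...,1]<88)&(fw>20)&(fw<150)&(up>8)&(up<130)
    if m.sum()>30:
        c=np.polyfit(fw[m],up[m],1);print(f,m.sum(),'lid slope',np.arctan(c[0]),c[1])
    r=np.hypot(fw,up);th=np.arctan2(up,fw);dark=im.max(-1)<95
    n=(abs(Q[...,1]-100)<16)&(r>98)&(r<142)&(th>.3)&(th<1.1);print(np.histogram(th[n],np.arange(.4,.96,.04))[0])
"
```

```text
[473.20201761   1.48686315 169.00525351] [-2.20594413  6.18282227 -5.06589815] 16.97129940623206 16.55
theta by z 0.6047650819132915
s9 61 lid slope 0.527348633982341 12.619544150682064
[2 0 0 0 0 0 0 0 0 0 0 0 0]
[ 3  2  4  8 12 17  7  4  3  3  5  3  3]
w9 1258 lid slope 0.1412224755294197 64.78473393996227
[ 48  53  48  45 114 112  12   0   0   0   0   0   0]
```

```bash
python3 -c "
from h import *
for f,k in(('s9',0),('d9',0),('w9',1)):
    P,im=cloud(f,k);Q=dry(P);fw,up=70-Q[...,0],Q[...,2]-85
    m=(Q[...,1]>-40)&(Q[...,1]<80)&(fw>15)&(fw<125)&(up>.45*fw-5)&(up<1.0*fw+30)
    x,y=fw[m],up[m]
    if len(x)<30: print(f,len(x));continue
    g=np.ones(len(x),bool)
    for _ in range(15):
        c=np.polyfit(x[g],y[g],1);e=y-np.polyval(c,x);g=abs(e-np.median(e[g]))<max(3,1.5*e[g].std()*.8)
    print(f,len(x),g.sum(),'angle',np.arctan(c[0]).round(3),'offset',(c[1]*np.cos(np.arctan(c[0]))).round(1))
s=sensors.sense();print(s['qvel'].round(4),s['eef_pos'])"
```

```text
s9 140 88 angle 0.567 offset 9.7
d9 277 254 angle 0.58 offset 6.7
w9 2177 2015 angle 0.576 offset 8.0
[ 0.001  -0.0007 -0.0002  0.001   0.001   0.0018] [473.20201761   1.48686315 169.00525351]
```

Request:
move_arm(
  motion=[
    [0,0,0,-0.001,0,-0.001,0],
    [0,0,0,-0.0015,0,-0.0025,0],
    [0,0,0,-0.0015,0,-0.0025,0],
    [0,0,0,-0.0015,0,-0.0025,0],
    [0,0,0,-0.0015,0,-0.0025,0],
    [0,0,0,-0.0015,0,-0.0025,0],
  ],
)

```text
clock: 17.3
eef_pos: [474.7, 1.6, 171.2]
tcp_rot: [3.14, -0.004, -3.035]
contact_force: [-0.5, 5.2, -8.3]
opening: 0.199
grasp_force: 58.8
```

```bash
python3 -c "
from h import *
save('side','d10');save('wrist','w10')
for f,k in(('d10',0),('w10',1)):
    P,im=cloud(f,k);Q=dry(P);fw,up=70-Q[...,0],Q[...,2]-85
    m=(Q[...,1]>-40)&(Q[...,1]<80)&(fw>15)&(fw<125)&(up>.45*fw-5)&(up<1.0*fw+30)
    a=np.arctan2(up,fw)[m]-np.arcsin(7/np.hypot(up,fw)[m]);print(f,'lid angle through hinge',np.median(a).round(3),np.percentile(a,[25,75]).round(3))
    r=np.hypot(fw,up);th=np.arctan2(up,fw)
    y=Q[...,1];n=(y>104)&(y<125)&(r>98)&(r<142)&(th>.4)&(th<.85);print('rider outer',n.sum(),np.median(th[n]),th[n].mean(), np.sort(th[n]).round(2)[::max(1,n.sum()//15)])
s=sensors.sense();print(s['eef_pos'],s['contact_force'],s['grasp_force'],s['clock'])"
```

```text
d10 lid angle through hinge 0.588 [0.579 0.594]
rider outer 46 0.6147799615310232 0.6251170048235566 [0.42 0.49 0.56 0.57 0.58 0.6  0.6  0.61 0.62 0.63 0.64 0.64 0.67 0.75
 0.79 0.84]
w10 lid angle through hinge 0.601 [0.593 0.605]
rider outer 228 0.6157615668214245 0.614432947290468 [0.53 0.58 0.59 0.59 0.6  0.6  0.61 0.61 0.62 0.62 0.63 0.63 0.64 0.64
 0.64 0.65]
[474.66781668   1.61981186 171.20757761] [-0.34313773  4.89355802 -8.42313464] 58.79884958267212 17.4
```

```bash
python3 -c "
from h import *
print(order.sign_off())"
```

```text
the job is handed in; nothing more can be done
None
```

I pressed the button to its stop with the stylus, put the stylus back in its holder, and handed the job in with the gripper holding the lid at about 0.60 rad; the rider measured about 0.615 rad (tolerance 0.06), and the sign-off gave no verdict.

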